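Hang slide saddles on the bench dryer and set its air lever

TASK

Get the wet slides drying. First turn the dryer's air lever fully shut; then drape every slide saddle on the bench over the dryer's rail, ridge along the bar, with the air still shut. Once all hang there, swing the lever fully open and leave it so for five seconds, then turn it back until it lines up with the brass pointer on the scale; leave the other things on the bench where they are.

Things in the scene. Friction and masses are not known exactly. Their poses are not given: they have to be found in the camera images.
- rail_mid (a point): middle of the axis of the dryer's horizontal rail, a plain steel bar 10 mm thick, 85 mm above the bench, between two upright posts (16 mm thick) 157 mm either side of the middle. x points level across the bar away from the robot, y along the bar to the robot's left, z up. Wall cabinets hang 450 mm above the bench, their doors 100 to 160 mm beyond the rail: keep the wrist clear.
- dryer: the fixed slide dryer (place and turn vary), origin on the bench under the rail's middle, axes as the rail's. Under the rail a drip trough, floor 10 mm high, lips 42 mm high and 49 to 52 mm before and behind the bar; 54 to 102 mm behind it an air box 66 mm high; beyond the left post a control box, 116 x 116 mm, 82 mm high, centred 253 mm to the left, with the air lever on top.
- lever (a joint): air lever on top of the control box, a flat steel arm that turns level about an upright hinge; 0 = shut (its stop, knob at the robot's left), grows anticlockwise seen from above, knob swinging round the side that faces the robot, to 1.745 = fully open (its stop, knob to the right). It stays where it is left; pushing the knob takes about 2 N.
- lever_hinge (a point): point on the lever's upright hinge axis, at the height of the middle of the knob. Fixed to the dryer.
- lever_knob (a point): centre of the lever's upright round black knob, 20 mm thick and 36 mm high, its lower end 7 mm clear of the arm, 70 mm from the hinge axis, about 122 mm above the bench; x points from the hinge outwards along the lever. Best moved from above with a finger on either side of it along the rail's direction, loosely, as it turns in the fingers.
- pointer (a joint): small brass pointer on the white scale plate under the lever, turning about the same hinge axis and with the same zero and direction as the lever: the angle the lever must finally have. It differs from start to start, 0.45 to 1.25; it lies flat under the lever and is not to be moved.
- pointer_tip (a point): tip of the brass pointer, 60 mm from the hinge axis; x points outwards along the pointer.
- saddle_0_center (a point): white tent-shaped slide saddle, 118 mm high, 80 (x) by 54 mm (y) over its dark feet, 90 g; point at its centre, 59 mm above the feet, z up. 4 mm walls, 44 mm wide, slope 22 deg to a ridge along y; hollow below. On the ridge a grey grip rib, 14 mm thick (x), 40 mm long, 24 to 59 mm above the point: pinch its 14 mm. When it hangs, the point is 4 mm below the bar's axis. 3 or 4 are present, all alike.
- saddle_1_center (a point): white tent-shaped slide saddle, 118 mm high, 80 (x) by 54 mm (y) over its dark feet, 90 g; point at its centre, 59 mm above the feet, z up. 4 mm walls, 44 mm wide, slope 22 deg to a ridge along y; hollow below. On the ridge a grey grip rib, 14 mm thick (x), 40 mm long, 24 to 59 mm above the point: pinch its 14 mm. When it hangs, the point is 4 mm below the bar's axis. 3 or 4 are present, all alike.
- saddle_2_center (a point): white tent-shaped slide saddle, 118 mm high, 80 (x) by 54 mm (y) over its dark feet, 90 g; point at its centre, 59 mm above the feet, z up. 4 mm walls, 44 mm wide, slope 22 deg to a ridge along y; hollow below. On the ridge a grey grip rib, 14 mm thick (x), 40 mm long, 24 to 59 mm above the point: pinch its 14 mm. When it hangs, the point is 4 mm below the bar's axis. 3 or 4 are present, all alike.
- saddle_3_center (a point): white tent-shaped slide saddle, 118 mm high, 80 (x) by 54 mm (y) over its dark feet, 90 g; point at its centre, 59 mm above the feet, z up. 4 mm walls, 44 mm wide, slope 22 deg to a ridge along y; hollow below. On the ridge a grey grip rib, 14 mm thick (x), 40 mm long, 24 to 59 mm above the point: pinch its 14 mm. When it hangs, the point is 4 mm below the bar's axis. 3 or 4 are present, all alike.
- petri_dish: bystander: round flat culture dish, 66 mm across, 14 mm high; origin at the middle of its underside. Leave it.
- vial: bystander: small glass sample vial with screw cap, 19 mm across, 52 mm high; origin at the middle of its underside. Leave it.
- beaker: bystander: small glass beaker, 45 mm across, 55 mm high; origin at the middle of its underside. Leave it.
- forceps: bystander: fine steel forceps lying flat, 15 x 119 x 9 mm; origin at the middle of its underside. Leave it.
- counter: bystander: round metal tally counter, 56 x 51 x 23 mm; origin at the middle of its underside. Leave it.

How it is judged (in metres and radians):
On the way, in this order (a step that is already met when the one before it is completed fails the run):
1. the air lever is fully shut (under 0.07 rad) (value of joint lever below 0.07 rad), for 0.2 s.
2. every saddle present hangs on the rail, released, with the lever still shut (under 0.12 rad) (x of saddle_0_center in the frame of rail_mid between -0.015 and 0.015 m and y of saddle_0_center in the frame of rail_mid between -0.132 and 0.132 m and z of saddle_0_center in the frame of rail_mid between -0.012 and 0.006 m and angle between each of saddle_0_center, saddle_1_center, saddle_2_center, saddle_3_center's own z axis and vertical below 0.26 rad and x of saddle_1_center in the frame of rail_mid between -0.015 and 0.015 m and y of saddle_1_center in the frame of rail_mid between -0.132 and 0.132 m and z of saddle_1_center in the frame of rail_mid between -0.012 and 0.006 m and x of saddle_2_center in the frame of rail_mid between -0.015 and 0.015 m and y of saddle_2_center in the frame of rail_mid between -0.132 and 0.132 m and z of saddle_2_center in the frame of rail_mid between -0.012 and 0.006 m and x of saddle_3_center in the frame of rail_mid between -0.015 and 0.015 m and y of saddle_3_center in the frame of rail_mid between -0.132 and 0.132 m and z of saddle_3_center in the frame of rail_mid between -0.012 and 0.006 m and contact force between the fingers and saddle_0 below 0.1 N and contact force between the fingers and saddle_1 below 0.1 N and contact force between the fingers and saddle_2 below 0.1 N and contact force between the fingers and saddle_3 below 0.1 N and value of joint lever below 0.12 rad), for 0.3 s.
3. the lever stays fully open (over 1.65 rad) for 4.5 s (value of joint lever above 1.65 rad), for 4.5 s.
At the end, for the whole second after the job is handed in: Lever at rest within 0.09 rad (5 degrees) of the brass pointer; every saddle present hangs on the rail: centre within 15 mm across the bar, 132 mm of its middle along it, 6 mm above to 12 mm below its axis, tilt under 0.26 rad (angle between the x axis of lever_knob and the x axis of pointer_tip, either way round below 0.09 rad and x of saddle_0_center in the frame of rail_mid between -0.015 and 0.015 m and y of saddle_0_center in the frame of rail_mid between -0.132 and 0.132 m and z of saddle_0_center in the frame of rail_mid between -0.012 and 0.006 m and angle between each of saddle_0_center, saddle_1_center, saddle_2_center, saddle_3_center's own z axis and vertical below 0.26 rad and x of saddle_1_center in the frame of rail_mid between -0.015 and 0.015 m and y of saddle_1_center in the frame of rail_mid between -0.132 and 0.132 m and z of saddle_1_center in the frame of rail_mid between -0.012 and 0.006 m and x of saddle_2_center in the frame of rail_mid between -0.015 and 0.015 m and y of saddle_2_center in the frame of rail_mid between -0.132 and 0.132 m and z of saddle_2_center in the frame of rail_mid between -0.012 and 0.006 m and x of saddle_3_center in the frame of rail_mid between -0.015 and 0.015 m and y of saddle_3_center in the frame of rail_mid between -0.132 and 0.132 m and z of saddle_3_center in the frame of rail_mid between -0.012 and 0.006 m and velocity of joint lever between -0.05 and 0.05 rad/s); the robot touches nothing.
It fails at once if the petri dish is pushed more than 6 cm away (distance of petri_dish from where it was at the start of the episode above 0.06 m).
It fails at once if the vial is pushed more than 6 cm away (distance of vial from where it was at the start of the episode above 0.06 m).
It fails at once if the beaker is pushed more than 6 cm away (distance of beaker from where it was at the start of the episode above 0.06 m).
It fails at once if the forceps is pushed more than 6 cm away (distance of forceps from where it was at the start of the episode above 0.06 m).
It fails at once if the counter is pushed more than 6 cm away (distance of counter from where it was at the start of the episode above 0.06 m).
Of saddle_0, saddle_1, saddle_2, saddle_3 only 3 to 4 are there at a start; the rules pass over those that are not, and their reading is None.
At some moment in a run one of saddle_0, saddle_1, saddle_2, saddle_3 may be knocked a few centimetres aside while the robot is not near it.
It also fails if it takes over 208 s, if anything falls off the work surface, if the arm or the gripper's body presses on something with over 40 N, if the wrist force passes 120 N, or if a joint passes its speed limit or range.

ROBOT

A 7-joint arm with a two-finger parallel gripper is mounted at the origin on a cart in front of the work surface, level with it; the furniture and walls round the work are solid. World frame = base frame: x ahead of the robot, y to its left, z up, the work surface at z = 0. Lengths are in mm, angles in rad, forces in N, time in s.
With the tool pointing down it reaches from about 425 to 950 mm from the base axis. Payload 4.7 kg.
Tool frame: the origin (TCP) lies midway between the tips of the shut fingers; the grasp point (between the pads) lies behind it (bot.tcp_to_grasp is the z of the grasp point in the tool frame, in mm); z points along the fingers, y is the line along which they close (so a half turn about z gives the same grasp; the last joint's range is limited). The gripper opens to 87 mm and grips with 3 to 60 N. Pads are 19 mm wide; open, the fingers measure 117 mm over their backs; the gripper's body (75 mm by 190 mm) begins 51 mm behind the grasp point.
Start: joints at [-1.363, 0.469, -0.049, 1.532, 0.024, 1.141, -0.082], TCP at [158.307, 656.192, 222.573] pointing down, gripper open.
Joint ranges: [-2.59, 2.59], [-0.33, 1.99], [-1.39, 1.29], [0.1, 2.45], [-1.04, 4.18], [0.21, 1.99], [-2.66, 2.66]. Speed limits (rad/s): [2.57, 2.57, 3.14, 3.14, 3.14, 3.14, 3.14].

INTERFACE

Orientations are given as a rotation vector (axis times angle).
In Python, from rig import bot, viewer gives the robot as it stands. The module is installed in compiled form; this text tells all that it offers. Calls block until the motion is done:
- bot.movep(position, orientation): joint-space move of the TCP to a pose.
- bot.move_linear(position, frame=None, speed=150, until_force=None): straight line of the TCP; frame=None keeps the orientation; speed is the mean speed in mm/s. With until_force (N) it stops when the force on the tool has changed by that much, and returns True; else False.
- bot.goto_joints(angles): joint-space move.
- bot.command_gripper(opening): finger opening in mm; the grip force is fixed at half the most; returns when the fingers have stopped.
- bot.dwell(seconds).
- bot.inverse_kinematics(position, orientation): joint angles nearest the present ones, or None.
- viewer.grab_frame(name): name is "scene" or "side" or "wrist"; returns the picture (420x560x3 uint8, red, green, blue); there is no depth.
- viewer.camera_info(name): a dict with "fx", "fy", "cx", "cy" (pixels), "distortion" ([k1, k2, p1, p2, k3] as OpenCV has them; the pictures are not rectified), "view" (4x4, takes a point from world to camera coordinates). Camera axes: x right, y down, z forward; pixel columns grow to the right and rows downward; lengths in mm; the calibration is good to about 2 mm. A picture is of the moment at which its call begins: read the wrist's pose just before it. camera_info takes no time and is no camera call; for the wrist camera it gives the pose at the moment of the call.
A pose or a line that the arm cannot do raises bot.MotionError and nothing moves.
- bot.close_job(): hands the job in; it is judged then, once.
Readings, each from a call of its own:
- bot.get_time_s(): time.
- bot.get_joint_positions(): joint angles.
- bot.get_qvel(): joint speeds.
- bot.get_effort(): joint torques, N m.
- bot.get_tool_pos(): TCP position.
- bot.get_ee_rot(): TCP orientation.
- bot.get_contact_force(): force on the tool from outside, world axes, zero at the start.
- bot.get_ft_torque(): the same for the moment, N m.
- bot.get_opening(): finger opening in mm.
- bot.get_grasp_force(): force on a finger pad.
Only numpy, scipy, OpenCV 4.12 (cv2) and the standard library are available. Lean on these libraries where they do the work, as an engineer would, in place of code of your own. Each camera call takes 0.05 s, during which the arm holds its last target. There are 200 camera calls.

## Working session

There is one attempt and no reset: what is moved stays moved. The work goes in short steps, each a Python script; the robot and the scene stay as the last script left them, time stands still between calls to the robot, and variables do not carry over. Pictures are saved under pics/ and viewed, at most 14 in all, crops included, and the job is handed in when it is done.

```bash
mkdir -p pics; python3 - <<'E'
from rig import bot, viewer
import cv2,numpy as np
for n in ("scene","side","wrist"):
    f=viewer.grab_frame(n); cv2.imwrite(f"pics/{n}0.png",f[:,:,::-1])
    c=viewer.camera_info(n); print(n,c["fx"],c["fy"],c["cx"],c["cy"],c["distortion"]); print(np.round(c["view"],3).tolist())
print(bot.tcp_to_grasp,bot.get_tool_pos(),bot.get_ee_rot(),bot.get_opening(),bot.get_time_s())
E
```

```text
scene 427.861978066734 427.861978066734 283.9306956297267 201.85082241695312 [-0.02664591  0.          0.          0.          0.        ]
[[0.583, -0.813, -0.001, -278.382], [-0.637, -0.456, -0.622, 389.362], [0.505, 0.363, -0.783, 1056.172], [0.0, 0.0, 0.0, 1.0]]
side 468.17284723718205 468.17284723718205 284.60410548708205 211.0303921454978 [-0.0169011  0.         0.         0.         0.       ]
[[-0.967, -0.254, 0.005, 517.523], [-0.137, 0.504, -0.853, 144.812], [0.214, -0.825, -0.522, 1315.694], [0.0, 0.0, 0.0, 1.0]]
wrist 364.6587276468426 364.6587276468426 280.2134227640188 209.26079227261687 [-0.00530728  0.          0.          0.          0.        ]
[[0.235, 0.972, -0.001, -674.254], [0.943, -0.227, 0.244, -29.404], [0.237, -0.058, -0.97, 389.907], [0.0, 0.0, 0.0, 1.0]]
-18.700000000000003 [158.23674152 655.71947921 221.73027566] [-3.71040529e-01 -3.11945415e+00  2.39850162e-03] 87.27528220593003 0.15
```

View pics/scene0.png

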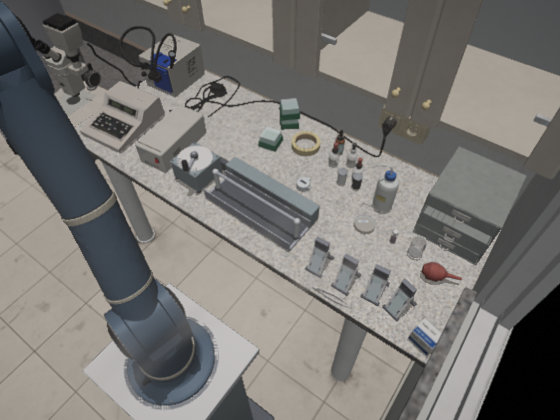

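View pics/side0.png

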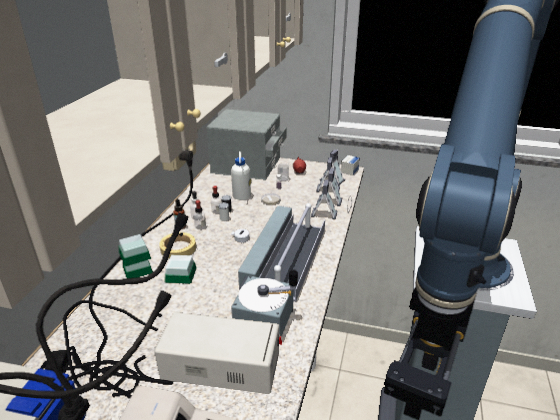

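The scene view shows four saddles in a row at about (318,256), (346,273), (376,285) and (400,300). The dryer runs from the control box at (197,165) to its right post at about (297,225). I'll enlarge both regions.

```bash
cat > h.py <<'E'
from rig import bot, viewer
import cv2,numpy as np
from scipy.spatial.transform import Rotation as R
def ray(c,uv):
    K=np.array([[c["fx"],0,c["cx"]],[0,c["fy"],c["cy"]],[0,0,1]])
    p=cv2.undistortPoints(np.array([[uv]],float),K,np.array(c["distortion"])).ravel()
    V=np.array(c["view"]); Rm=V[:3,:3]
    return -Rm.T@V[:3,3], Rm.T@np.array([p[0],p[1],1])
def onz(c,uv,z):
    o,d=ray(c,uv); return (o+d*(z-o[2])/d[2])[:3]
def proj(c,P):
    K=np.array([[c["fx"],0,c["cx"]],[0,c["fy"],c["cy"]],[0,0,1]])
    V=np.array(c["view"])
    return cv2.projectPoints(np.array(P,float).reshape(-1,3),cv2.Rodrigues(V[:3,:3])[0],V[:3,3],K,np.array(c["distortion"]))[0].reshape(-1,2)
def two(c1,a,c2,b):
    o1,d1=ray(c1,a);o2,d2=ray(c2,b)
    t=np.linalg.lstsq(np.c_[d1,-d2],o2-o1,rcond=None)[0]
    return (o1+d1*t[0]+o2+d2*t[1])/2
E
python3 - <<'E'
from h import *
a=cv2.imread("pics/scene0.png"); b=cv2.imread("pics/side0.png")
A=cv2.resize(a[130:330,160:440],None,fx=2.85,fy=2.85,interpolation=cv2.INTER_CUBIC)
cv2.imwrite("pics/s1.png",A)
B=cv2.resize(b[140:340,210:370],None,fx=3,fy=3,interpolation=cv2.INTER_CUBIC); cv2.imwrite("pics/d1.png",B)
c=viewer.camera_info("scene")
for uv in [(318,256),(346,273),(376,285),(400,300),(197,165),(297,225)]: print(uv,onz(c,uv,80).round())
print("petri",onz(c,(364,225),14),"vial",onz(c,(393,237),40))
E
```

```text
(318, 256) [ 417. -156.   80.]
(346, 273) [ 416. -244.   80.]
(376, 285) [ 431. -324.   80.]
(400, 300) [ 429. -393.   80.]
(197, 165) [475. 338.  80.]
(297, 225) [468. -53.  80.]
petri [ 625.23773716 -191.89580575   14.        ] vial [ 618.22563711 -286.78432777   40.        ]
```

View pics/s1.png

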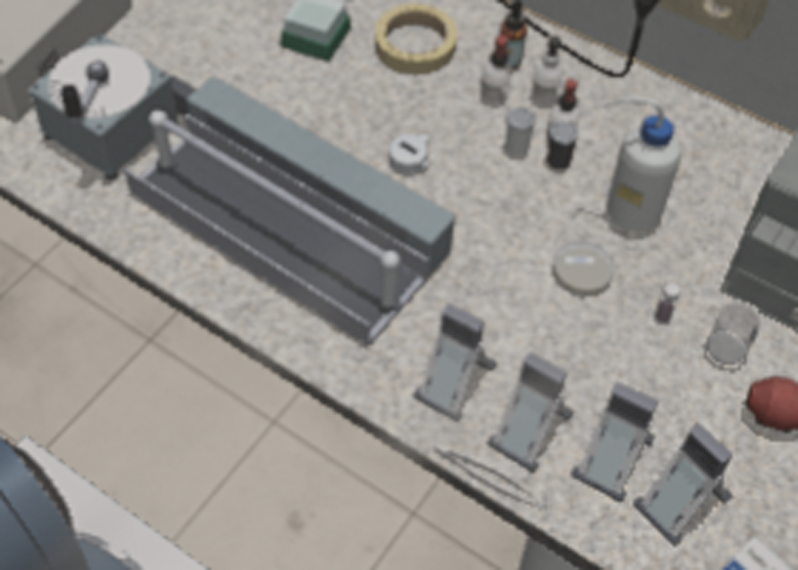

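View pics/d1.png

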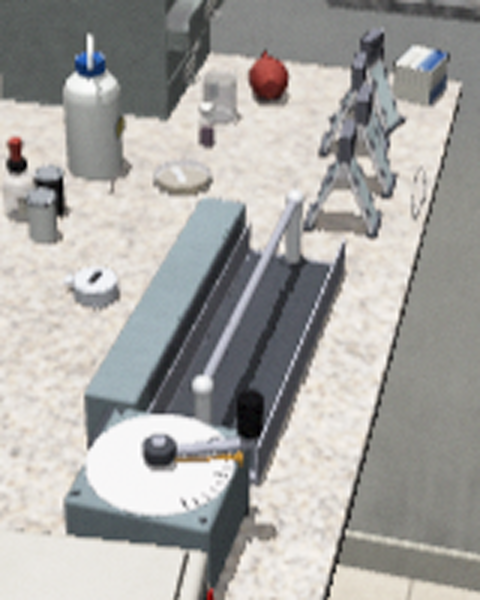

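The enlarged views show:
- **Post tops:** scene crop (160,118) and (390,260); side crop (202,383) and (294,197).
- **Hinge cap:** scene (97,71), side (160,448).
- **Black knob:** top at scene (71,92), side (250,397).
- **Pointer:** the brass pointer lies nearly under the lever.
- **Saddles:** four, with their ridges roughly along the robot's y.

Next I'll triangulate these.

```bash
python3 - <<'E'
from h import *
c=viewer.camera_info("scene");s=viewer.camera_info("side")
S=lambda u,v:(160+u/2.85-.3,130+v/2.85-.3); D=lambda u,v:(210+u/3-.3,140+v/3-.3)
T={}
for n,a,b in [("postL",(160,118),(202,383)),("postR",(390,260),(294,197)),("hinge",(97,71),(160,446)),("knobtop",(70,90),(250,397))]:
    T[n]=two(c,S(*a),s,D(*b)); print(n,T[n].round(1))
d=T["postL"]-T["postR"]; print("len",np.hypot(*d[:2]),"yaw",np.arctan2(-d[0],d[1]))
m=(T["postL"]+T["postR"])/2; ey=d[:2]/np.hypot(*d[:2]); ex=np.array([ey[1],-ey[0]])
k=T["knobtop"][:2]-T["hinge"][:2]
print("mid",m,"lever",np.arctan2(-k@ex,k@ey),np.hypot(*k),"hinge in dryer",(T["hinge"][:2]-m[:2])@ex,(T["hinge"][:2]-m[:2])@ey)
# check view of wrist: camera offset in tool frame
w=viewer.camera_info("wrist");V=np.array(w["view"]);o=-V[:3,:3].T@V[:3,3]
Rt=R.from_rotvec(bot.get_ee_rot()).as_matrix(); print("cam in tool",Rt.T@(o-bot.get_tool_pos()),(Rt.T@V[:3,:3].T).round(2).tolist())
for p in ([450,150],[440,-160],[440,-400]):
  for psi in (-np.pi/2,0,np.pi/2,np.pi):
    for z in (150,300):
      q=bot.inverse_kinematics([*p,z],(R.from_euler('z',psi)*R.from_euler('x',np.pi)).as_rotvec()); print(p,z,round(psi,2),None if q is None else np.round(q,2))
E
```

```text
postL [485.4 266.5  86.8]
postR [475.5 -45.9  86.2]
hinge [491.5 363.   98.2]
knobtop [428.8 334.7 137.3]
len 312.48911942400474 yaw -0.03167909416769271
mid [480.42833038 110.29235867  86.49615992] lever 2.0260015479304445 68.73603725788614 hinge in dryer 3.0273808123492962 252.90173400107912
cam in tool [ 6.64407582e+01 -1.09883833e-02 -1.62678721e+02] [[-0.0, -0.97, -0.24], [1.0, -0.0, 0.0], [-0.0, -0.24, 0.97]]
[450, 150] 150 -1.57 [ 0.51  0.47 -1.17  2.03  0.53  0.98  2.22]
[450, 150] 300 -1.57 [ 0.62  0.23 -1.18  1.84  0.22  1.22  2.52]
[450, 150] 150 0 [-0.99  0.27  0.69  2.11 -0.23  0.84 -1.74]
[450, 150] 300 0 [-1.02  0.06  0.64  1.91 -0.04  1.18 -1.93]
[450, 150] 150 1.57 [-0.81  0.24  0.46  2.1  -0.14  0.84 -0.26]
[450, 150] 300 1.57 [-0.87  0.06  0.49  1.91 -0.03  1.18 -0.37]
[450, 150] 150 3.14 [-0.62  0.23  0.24  2.09 -0.07  0.83  1.24]
[450, 150] 300 3.14 [-0.71  0.06  0.32  1.9  -0.02  1.18  1.19]
[440, -160] 150 -1.57 [-0.64  0.38  1.13  2.13 -0.45  0.89 -2.39]
[440, -160] 300 -1.57 None
[440, -160] 150 0 [-0.45  0.28  0.85  2.12 -0.28  0.85 -1.  ]
[440, -160] 300 0 [-0.78  0.05  1.1   1.94 -0.05  1.18 -1.23]
[440, -160] 150 1.57 [-0.59  0.34  1.05  2.13 -0.39  0.87  0.69]
[440, -160] 300 1.57 [-0.87  0.06  1.21  1.94 -0.06  1.18  0.36]
[440, -160] 150 3.14 [-0.55  0.32  0.99  2.13 -0.36  0.87  2.22]
[440, -160] 300 3.14 [-0.82  0.05  1.15  1.94 -0.05  1.18  1.92]
[440, -400] 150 -1.57 [-0.08  0.65  1.11  1.85 -0.67  1.07 -1.85]
[440, -400] 300 -1.57 [-0.12  0.44  1.12  1.67 -0.41  1.29 -2.07]
[440, -400] 150 0 [-0.08  0.65  1.11  1.85 -0.67  1.07 -0.28]
[440, -400] 300 0 [-0.12  0.44  1.12  1.67 -0.41  1.29 -0.5 ]
[440, -400] 150 1.57 [-0.08  0.65  1.11  1.85 -0.67  1.07  1.29]
[440, -400] 300 1.57 [-0.12  0.44  1.12  1.67 -0.41  1.29  1.08]
[440, -400] 150 3.14 [ 0.85  0.42 -0.24  1.8   0.12  0.94  2.13]
[440, -400] 300 3.14 [ 0.85  0.29 -0.24  1.62  0.07  1.24  2.17]
```

Each rail end fits to within 1 mm. The lever angle comes out beyond its stop, so I'll check it with a closer wrist view from above.

```bash
cat >> h.py <<'E'
def ori(psi): return (R.from_euler('z',psi)*R.from_euler('x',np.pi)).as_rotvec()
def snap(cam,name):
    c=viewer.camera_info(cam); f=viewer.grab_frame(cam)[:,:,::-1].copy(); cv2.imwrite(f"pics/{name}.png",f); 
    import pickle; pickle.dump(c,open(f"pics/{name}.pkl","wb")); return c,f
E
python3 - <<'E'
from h import *
bot.movep([430,330,250],ori(np.pi)); print(bot.get_tool_pos(),bot.get_joint_positions(),bot.get_time_s())
snap("wrist","w1")
E
```

```text
[429.32818723 331.3120764  249.94469967] [-0.77706907  0.22660476  0.05060849  1.81878894 -0.01348208  1.09637519
  0.85122845] 1.7167
```

View pics/w1.png

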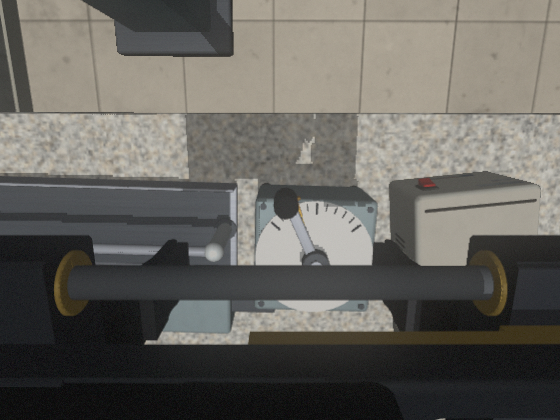

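The wrist view shows the hinge cap at (316,257), the knob's top disc centred at about (287,201), and brass at about (297,210) just beside the knob. The left post top is at (213,252).

```bash
python3 - <<'E'
from h import *; import pickle
c=pickle.load(open("pics/w1.pkl","rb"))
h=onz(c,(316,257),98);k=onz(c,(287,201),140); print(h,k,onz(c,(213,252),90))
ey=np.array([.0317,1]);ey/=np.hypot(*ey);ex=np.array([ey[1],-ey[0]])
d=(k-h)[:2];print(np.hypot(*d),np.arctan2(-d@ex,d@ey))
f=cv2.imread("pics/w1.png")
cv2.imwrite("pics/w1c.png",cv2.resize(f[170:320,230:400],None,fx=3.5,fy=3.5,interpolation=cv2.INTER_CUBIC))
hsv=cv2.cvtColor(f,cv2.COLOR_BGR2HSV); m=(cv2.inRange(hsv,(10,110,90),(30,255,255)))[170:260,240:390]
ys,xs=np.nonzero(m); print(np.c_[xs+240,ys+170].tolist())
E
```

```text
[487.16229534 364.48925124  98.        ] [424.85466713 336.61469599 140.        ] [485.46788205 268.38837772  90.        ]
68.25856256386686 2.02315026754522
[[298, 198], [299, 198], [298, 199], [299, 209], [299, 210], [300, 210], [299, 211], [300, 211], [299, 212], [300, 212], [300, 213], [300, 214], [301, 214], [301, 215], [301, 216]]
```

View pics/w1c.png

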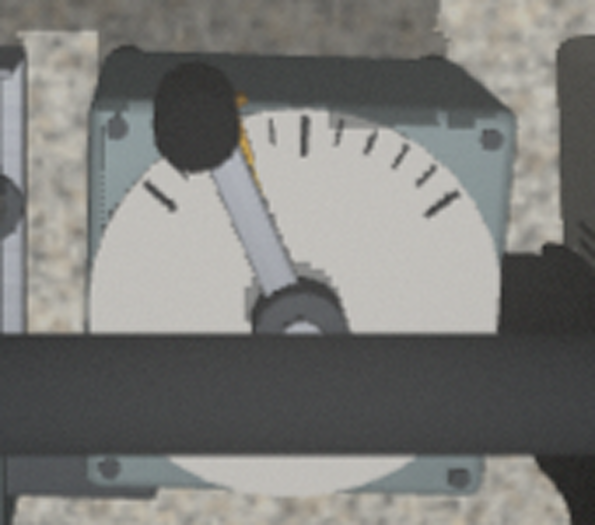

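The printed scale puts its end ticks about 50° either side of the direction facing the robot. So θ=0 lies 40° (0.698 rad) from the rail's +y, and the lever now reads about 1.33. I'll shut it by following the arc, with the fingers straddling the knob along the tangent.

```bash
cat >> h.py <<'E'
YAW=-0.0317
H=np.array([489.5,363.7])
EY=np.array([-np.sin(YAW),np.cos(YAW)]);EX=np.array([np.cos(YAW),np.sin(YAW)])
def kn(th,z,r=70):
    p=th+0.698; xy=H+r*(-np.sin(p)*EX+np.cos(p)*EY); return [*xy,z]
def kori(th): return ori(np.pi+th-0.873+YAW)
def sweep(a,b,z=114,step=0.12,speed=60):
    for t in np.linspace(a,b,max(2,int(abs(b-a)/step)+1))[1:]:
        bot.move_linear(kn(t,z),kori(t),speed=speed)
E
python3 - <<'E'
from h import *
bot.command_gripper(46)
t0=1.325
bot.movep(kn(t0,200),kori(t0))
print(kn(t0,200),bot.move_linear(kn(t0,114),kori(t0),speed=80,until_force=8),bot.get_tool_pos())
bot.command_gripper(27)
sweep(t0,0.0); print(bot.get_contact_force())
for t in (-.03,-.06,-.09,-.12):
    bot.move_linear(kn(t,114),kori(t),speed=30); f=bot.get_contact_force(); print(t,f,bot.get_tool_pos())
    if np.hypot(*f[:2])>12: break
bot.command_gripper(46)
bot.move_linear(kn(0,220),kori(0))
bot.movep([410,350,250],ori(np.pi)); snap("wrist","w2"); print(bot.get_time_s())
f=cv2.imread("pics/w2.png"); cv2.imwrite("pics/w2c.png",cv2.resize(f[120:320,210:430],None,fx=3,fy=3,interpolation=cv2.INTER_CUBIC))
E
```

```text
[np.float64(425.59815874587997), np.float64(335.1245790173925), 200] False [425.95467627 335.45844589 114.55521594]
[ 0.11337004 -0.23688883  0.58955481]
-0.03 [-0.18684964 -1.30539795  1.45577718] [447.71291234 419.58780896 114.00988482]
-0.06 [-1.32566259 -0.85125582  1.20567687] [449.44135477 421.07997595 113.98729923]
-0.09 [-1.07701569 -1.17398497  1.31124489] [451.31157702 422.47549982 114.00777857]
-0.12 [-2.83247767 -1.94059177  1.5861125 ] [452.61102383 423.23929836 113.89689814]
11.6833
```

View pics/w2c.png

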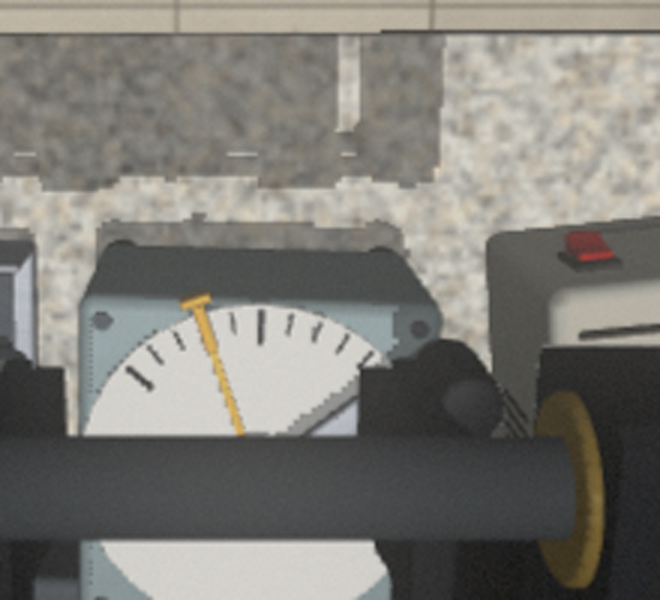

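The pointer is visible from (198,303) to (240,432) in the crop. The lever is near its zero tick, with the knob top at about (472,405). I'll measure both angles.

```bash
python3 - <<'E'
from h import *; import pickle
c=pickle.load(open("pics/w2.pkl","rb")); F=lambda u,v:(210+u/3,120+v/3)
ang=lambda d:np.arctan2(-d@EX,d@EY)-.698
f=cv2.imread("pics/w2.png"); hsv=cv2.cvtColor(f,cv2.COLOR_BGR2HSV)
m=cv2.inRange(hsv,(12,110,90),(30,255,255)); m[:222]=0;m[266:]=0;m[:,:260]=0;m[:,300:]=0
ys,xs=np.nonzero(m); P=np.array([onz(c,(x,y),87)[:2] for x,y in zip(xs,ys)])
vx,vy,x0,y0=cv2.fitLine(P.astype(np.float32),cv2.DIST_HUBER,0,.01,.01).ravel(); d=np.array([vx,vy]); d*=-np.sign(d@EX)
print("pointer line",ang(d),len(P)); n=np.array([-d[1],d[0]]); print("hinge off line",(H-[x0,y0])@n)
tip=onz(c,F(198,303),87)[:2]; print("tip",tip,np.hypot(*(tip-H)),ang(tip-H))
k=onz(c,F(472,405),140)[:2]; print("knob",k,np.hypot(*(k-H)),ang(k-H))
for n,p in (("0tick",(370,362)),("mid",(261,327)),("left",(140,378))):
    t=onz(c,F(*p),85)[:2]; print(n,np.hypot(*(t-H)),ang(t-H))
e=[onz(c,F(*p),98)[:2] for p in ((305,437),(358,400))];print("arm edge",ang(e[1]-e[0]))
E
```

```text
pointer line 1.2269667675093505 107
hinge off line -0.8725275950720857
tip [436.19579428 346.06310984] 56.14622197656559 1.2240304030106632
knob [449.25236995 419.14644253] 68.51408405501658 -0.03841327129754046
0tick 49.38502227498092 0.07511144992517127
mid 44.96136801255982 0.860401804477728
left 45.76121450292554 1.8135997162190662
arm edge -0.01737778040702953
```

The lever is shut, and the pointer reads about 1.22. Next is a wrist view of the saddle row.

```bash
python3 - <<'E'
from h import *
bot.command_gripper(60)
bot.movep([410,150,260],ori(np.pi))
bot.movep([450,-270,250],ori(np.pi)); print(bot.get_tool_pos(),bot.get_joint_positions(),bot.get_time_s())
snap("wrist","w3")
E
```

```text
[ 450.89595219 -268.44947858  249.69110447] [-0.26001066  0.25239856  0.87074022  1.88916835 -0.21659377  1.09812559
  2.26838823] 14.65
```

View pics/w3.png

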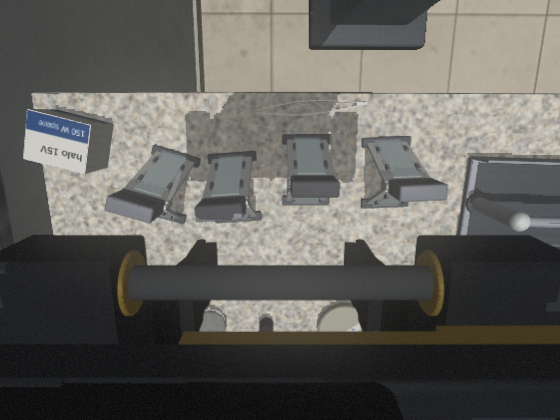

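All four saddles are visible, with ribs at about (417,188), (314,186), (221,207) and (138,205). I'll enlarge to pick the rib-top corners.

```bash
python3 - <<'E'
import cv2
f=cv2.imread("pics/w3.png")[120:230,95:460]
f=cv2.resize(f,None,fx=2.19,fy=2.19,interpolation=cv2.INTER_CUBIC)
f=cv2.convertScaleAbs(f,alpha=1.8)
cv2.imwrite("pics/w3c.png",cv2.resize(f,(799,241)))
E
```

```text
(no output)
```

View pics/w3c.png

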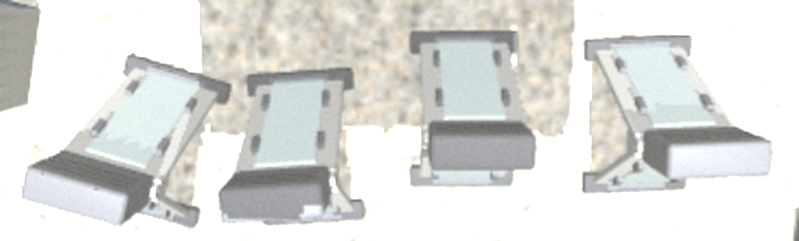

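```bash
cat >> h.py <<'E'
MID=np.array([480.4,110.3])
import pickle
def saddles():
    c=pickle.load(open("pics/w3.pkl","rb")); F=lambda u,v:(95+u/2.19,120+v/2.19)
    out=[]
    for ctr,d in (((719,158),(101,-7)),((485,152),(100,0)),((273,202),(106,-7)),((77,194),(102,27))):
        ctr=np.array(ctr);d=np.array(d)/2
        p=onz(c,F(*ctr),118)[:2]; e=onz(c,F(*(ctr+d)),118)[:2]-onz(c,F(*(ctr-d)),118)[:2]
        out.append((p,np.arctan2(e[1],e[0]),np.hypot(*e)))
    return out
def pick(p,psi):
    bot.command_gripper(70)
    bot.movep([*p,225],ori(psi))
    print("down",bot.move_linear([*p,88],ori(psi),speed=120,until_force=6),bot.get_tool_pos())
    bot.command_gripper(0); print("grip",bot.get_opening(),bot.get_grasp_force())
    bot.move_linear([*p,238],ori(psi),speed=120); print("lifted",bot.get_opening())
def hang(s):
    o=ori(np.pi/2+YAW); q=MID+s*EY
    bot.move_linear([*q,238],o,speed=170)
    bot.move_linear([*q,125],o,speed=100)
    print("touch",bot.move_linear([*q,106],o,speed=25,until_force=4),bot.get_tool_pos())
    bot.command_gripper(32); bot.dwell(.2)
    bot.move_linear([*q,225],o,speed=120)
def patches(k0):
    a=cv2.imread("pics/scene0.png").astype(int); f=viewer.grab_frame("scene")[:,:,::-1].astype(int)
    D=np.abs(a-f).max(2)>40
    return [int(D[v-22:v+22,u-20:u+20].sum()) for u,v in ((318,256),(346,273),(376,285),(400,300))[k0:]]
E
python3 - <<'E'
from h import *
S=saddles()
for s in S: print(s)
bot.movep([410,-150,250],ori(S[0][1]))
pick(*S[0][:2]); hang(114)
print(patches(1),bot.get_time_s()); 
bot.move_linear([400,60,250]); print(patches(1)); snap("side","d2");snap("scene","s2")
a=cv2.imread("pics/s2.png")[130:330,160:440];b=cv2.imread("pics/d2.png")[130:330,230:390]
cv2.imwrite("pics/v2.png",cv2.resize(np.hstack([a,b]),None,fx=1.8,fy=1.8,interpolation=cv2.INTER_CUBIC))
E
```

```text
(array([ 443.57611309, -150.43422493]), np.float64(1.6443384636409097), np.float64(37.89997464132968))
(array([ 441.51447998, -238.52944892]), np.float64(1.573360836995642), np.float64(37.50770793352773))
(array([ 461.0814665 , -318.75024608]), np.float64(1.641180135416809), np.float64(40.5789170456741))
(array([ 458.12404018, -393.15188507]), np.float64(1.3002126575349182), np.float64(39.21936299171735))
down False [ 444.05318521 -150.58504027   88.56569163]
grip 13.865880886372127 29.888031659647822
lifted 13.9665559399067
touch True [483.91409965 224.294387   109.66348934]
[74, 0, 0] 27.1583
[85, 0, 0]
```

View pics/v2.png

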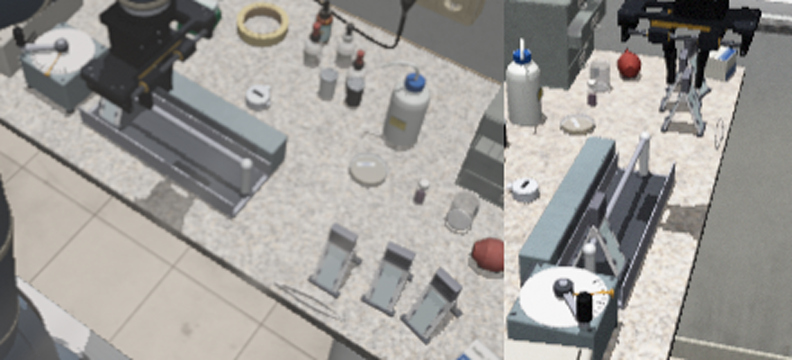

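The first saddle hangs upright, and the lever still looks shut. The others haven't moved; the difference at the next patch is only the removed neighbour. I'll continue, with a change check before each pick.

```bash
python3 - <<'E'
from h import *
S=saddles()
for k,s in ((1,38),(2,-38),(3,-114)):
    d=patches(k); print(k,d)
    if d[0]>150 or any(x>30 for x in d[1:]): print("CHANGED"); break
    pick(*S[k][:2])
    if not 12<bot.get_opening()<16: print("BAD GRIP"); break
    hang(s); bot.move_linear([400,60,250],speed=250)
print(bot.get_time_s()); snap("side","d3");snap("scene","s3")
a=cv2.imread("pics/s3.png")[130:330,160:440];b=cv2.imread("pics/d3.png")[130:330,230:390]
cv2.imwrite("pics/v3.png",cv2.resize(np.hstack([a,b]),None,fx=1.8,fy=1.8,interpolation=cv2.INTER_CUBIC))
E
```

```text
1 [85, 0, 0]
down False [ 442.02832034 -238.83649822   88.64292011]
grip 14.111719328946739 29.99987422954291
lifted 13.974319288950511
touch True [481.47331312 148.30455975 109.81825092]
2 [49, 0]
down False [ 461.57770458 -319.12185252   88.70176951]
grip 13.569465134052042 29.9997808621265
lifted 13.604286619285723
touch True [479.24019599  72.31779175 109.67419386]
3 [114]
down False [ 458.50788219 -393.66640877   88.76296141]
grip 13.453610231389508 29.895078426925465
lifted 13.81666386140405
touch True [476.99168349  -3.60489432 109.29701604]
67.4583
```

View pics/v3.png

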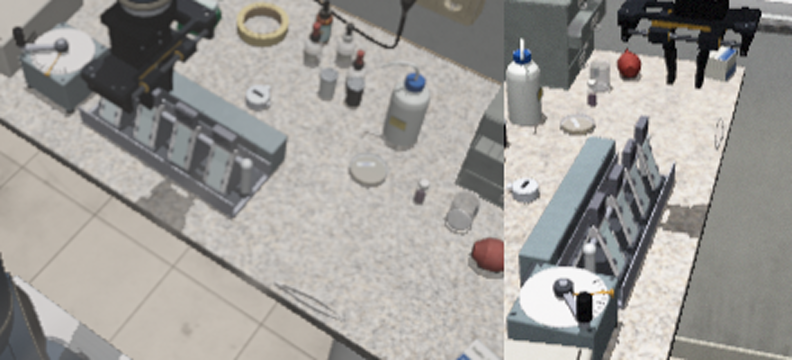

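All four hang on the rail. Next I'll open the lever, hold it, and set it to the pointer at about 1.22.

```bash
python3 - <<'E'
from h import *
bot.command_gripper(46)
bot.movep([400,200,240],ori(np.pi)); bot.movep(kn(-.02,215),kori(-.02))
print(bot.move_linear(kn(-.02,114),kori(-.02),speed=80,until_force=8))
bot.command_gripper(24); print(bot.get_opening())
sweep(-.02,1.70)
for t in np.arange(1.73,1.9,.03):
    bot.move_linear(kn(t,114),kori(t),speed=30); f=bot.get_contact_force(); print(round(t,2),f.round(1))
    if np.hypot(*f[:2])>9: break
bot.dwell(5.3)
sweep(t,1.21,speed=50); bot.dwell(.3)
bot.command_gripper(46); bot.move_linear(kn(1.21,220),kori(1.21))
bot.movep([405,300,250],ori(np.pi)); snap("wrist","w4"); print(bot.get_time_s())
f=cv2.imread("pics/w4.png"); cv2.imwrite("pics/w4c.png",cv2.resize(f[130:300,100:400],None,fx=2.6,fy=2.6,interpolation=cv2.INTER_CUBIC))
E
```

```text
False
24.101186920432973
1.73 [-0.5  0.1 -0.5]
1.76 [-0.3  1.4 -1. ]
1.79 [-0.4  0.8 -0.5]
1.82 [-0.8  0.4  0.1]
1.85 [-3.   2.1  0.8]
1.88 [-5.2  5.1  1.7]
87.3083
```

View pics/w4c.png

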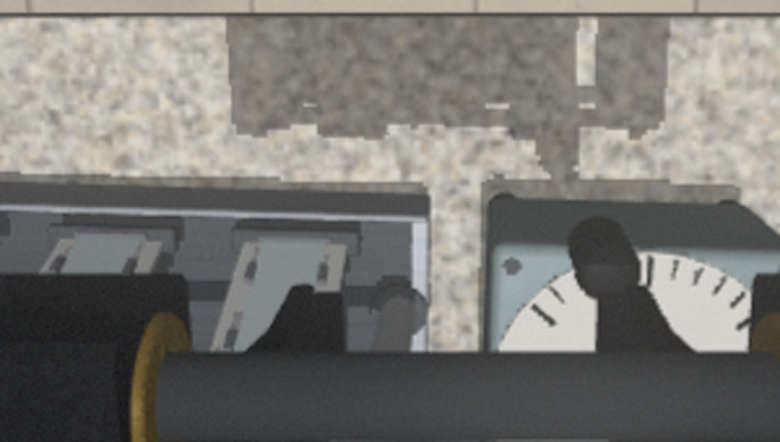

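The stop was reached and held. The fingers hide the lever in this view, so I'll look from two other positions.

```bash
python3 - <<'E'
from h import *
bot.command_gripper(87)
bot.movep([435,330,250],ori(np.pi)); snap("wrist","w5")
bot.movep([435,400,250],ori(np.pi)); snap("wrist","w6")
a=cv2.imread("pics/w5.png")[150:290,225:385]; b=cv2.imread("pics/w6.png")[150:290,140:300]
cv2.imwrite("pics/w56.png",cv2.resize(np.hstack([a,b]),None,fx=2.5,fy=2.5,interpolation=cv2.INTER_CUBIC))
c=pickle.load(open("pics/w6.pkl","rb")); print(proj(c,[*H,98]),bot.get_time_s())
E
```

```text
[[239.82677879 254.70201496]] 89.0333
```

View pics/w56.png

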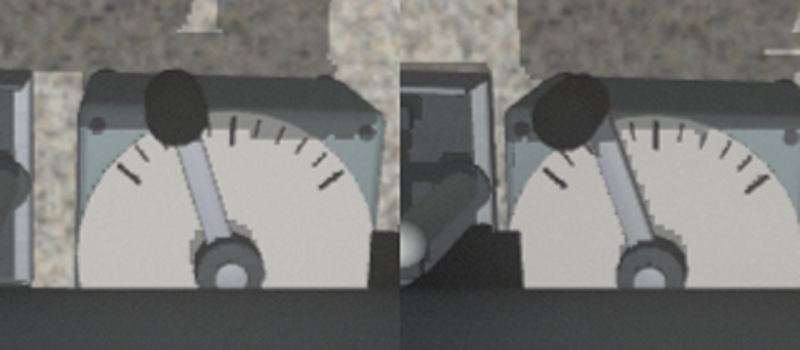

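The lever arm's midline runs from (191,150) to (213,225) in the left half and from (608,145) to (642,235) in the right. No brass shows beside it except a speck at (612,108) in the right half.

```bash
python3 - <<'E'
from h import *
ang=lambda d:np.arctan2(-d@EX,d@EY)-.698
for n,o,pts,hg in (("w5",225,((191,150),(213,225)),(231,272)),("w6",140-160,((608,145),(642,235)),(650,272))):
    c=pickle.load(open(f"pics/{n}.pkl","rb")); F=lambda p:(o+p[0]/2.5,150+p[1]/2.5)
    a,b=[onz(c,F(p),97)[:2] for p in pts]; print(n,"arm",ang(a-b),"a from H",ang(a-H))
    # segment arm: colour stats by row
    f=cv2.imread(f"pics/{n}.png").astype(int); L=[]
    for v in range(150+62,150+90,2):
        u0=int(F((pts[0][0]+(pts[1][0]-pts[0][0])*((v-150)*2.5-pts[0][1])/(pts[1][1]-pts[0][1]),0))[0])
        r=f[v,u0-8:u0+9]; d=(r[:,0]-r[:,2]); w=np.nonzero(d>8)[0]   # bluish = arm
        if len(w)>3: L.append(onz(c,(u0-8+w.mean(),v),97)[:2])
    L=np.array(L,np.float32); vx,vy,x0,y0=cv2.fitLine(L,cv2.DIST_HUBER,0,.01,.01).ravel(); d=np.array([vx,vy]); d*=-np.sign(d@EX)
    print(len(L),"fit",ang(d)," centroid from H",ang(L.mean(0)-H))
k=pickle.load(open("pics/w5.pkl","rb")); kp=onz(k,(225+177/2.5-.5,150+103/2.5),140)[:2]; print("knob",ang(kp-H),np.hypot(*(kp-H)))
c=pickle.load(open("pics/w2.pkl","rb")); print("ptr pts from H",ang(onz(c,(210+240/3,120+432/3),87)[:2]-H))
E
```

```text
w5 arm 1.1951518806937227 a from H 1.23825114000247
14 fit 1.2362403440630083  centroid from H 1.2645617199697485
w6 arm 1.2244105708322017 a from H 1.2101389254819166
9 fit 1.2048025309464843  centroid from H 1.228729613866731
knob 1.2180029760485611 69.48199609043144
ptr pts from H 1.3015128700263556
```

The lever reads about 1.22 (fits from 1.20 to 1.24) and the pointer 1.225. I'll back off and do a final check of the saddles.

```bash
python3 - <<'E'
from h import *
bot.movep([410,-150,260],ori(np.pi)); bot.dwell(.3)
snap("side","d4");snap("scene","s4"); print(bot.get_time_s())
a=cv2.imread("pics/s4.png")[130:330,160:360];b=cv2.imread("pics/d4.png")[150:350,230:390]
cv2.imwrite("pics/v4.png",cv2.resize(np.hstack([a,b]),None,fx=2.2,fy=2.2,interpolation=cv2.INTER_CUBIC))
E
```

```text
91.4167
```

View pics/v4.png

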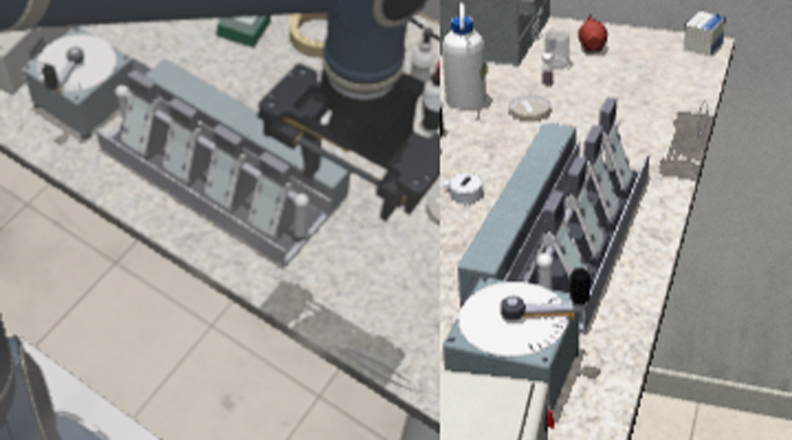

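All four saddles hang evenly on the rail, and the lever lies over the brass pointer in the side view at (550,312).

```bash
python3 -c "
from h import *
print(bot.close_job())"
```

```text
the job is handed in; nothing more can be done
None
```

The job is handed in: I shut the lever, hung all four saddles on the rail, held the lever open for over 5 s, then set it at about 1.22 rad, where the camera puts the pointer (about 1.225); the hand-in gave no verdict.

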